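# Stand the solvent bottle in its holder and take off the safety cap

## Robot

A 7-joint arm with a two-finger parallel gripper is mounted at the origin on a cart in front of the work surface, level with it; the furniture and walls round the work are solid. World frame = base frame: x ahead of the robot, y to its left, z up, the work surface at z = 0. Lengths are in m, angles in rad, forces in N, time in s.
With the tool pointing down it reaches from about 0.425 to 0.825 m from the base axis. Payload 3.6 kg.
Tool frame: the origin (TCP) lies midway between the tips of the shut fingers; the grasp point (between the pads) lies env.grip_point_offset behind it (env.grip_point_offset is the distance from the TCP to the grasp point, in m); z points along the fingers, y is the line along which they close (so a half turn about z gives the same grasp; the last joint's range is limited). The gripper opens to 93 mm and grips with 3 to 60 N. Pads are 15 mm wide; open, the fingers measure 128 mm over their backs; the gripper's body (75 mm by 188 mm) begins 65 mm behind the grasp point.
Start: joints at [1.103, 0.615, -0.013, 1.423, 0.008, 1.103, -0.04], TCP at [0.277, -0.588, 0.219] pointing down, gripper open.
Joint ranges: [-3.12, 3.12], [-0.3, 2.06], [-1.34, 1.32], [0.26, 2.42], [-1.36, 4.5], [0.01, 1.98], [-2.84, 2.84]. Speed limits (rad/s): [2.79, 2.79, 3.14, 3.14, 3.14, 3.14, 3.14].

## Interface

Orientations are given as a unit quaternion [w, x, y, z].
In Python, from bench import readout, imaging, job, models, env gives the robot as it stands. The module is installed in compiled form; this text tells all that it offers.
- The arm moves only by the shell command python3 -m handwheel 'ROWS' [OPENING] [FORCE]. ROWS is JSON, a list that holds one entry, the list of rows, each a list of 6 numbers: the shift along the tool's x, y, z as a fraction of full scale, then the turn, a rotation vector about the tool's x, y, z as a fraction of full scale. In form: [[[tx, ty, tz, wx, wy, wz], ...]]. A call has 1 to 10 rows; each row is the pose to reach, as a shift and turn from the pose commanded when the call began, along the tool's axes at that moment; what a row does not reach only later rows make up. Full scale, the value 1, is 0.3 m for a shift and 1.5 rad for a turn. A row lasts 1/12 s, in which the tool goes at most 41.7 mm and 7.16 degrees, less where a joint would pass 70% of its speed; a pose out of reach is approached as far as the arm can. A call with a number of a shift or a turn outside -1 to 1 is refused whole. A call with a gripper value outside its range is refused whole. OPENING is the opening, from 0 (shut) to 1 (fully open), set as the call begins (- or left out, the last holds). The fingers move at their own pace and stop on an object; FORCE is the grip in N (left out, the last holds). Time passes only in rows, so rows that repeat a pose let the fingers close. It gives the time, the measured TCP pose, the force, the opening and the grip force at its end, in the units of the state.
- readout.observe(): the state, without advancing time (a new reading comes with each control period).
- imaging.camera(name): name is "scene" or "top" or "wrist"; returns a dict with "image" (384x512x3 uint8, blue, green, red), "vertical_fov" (degrees; the focal length in pixels is half the picture's height over the tangent of half this angle, whatever the lens; pixels are square), "cx", "cy" (the principal point, pixels), "rvec" (rotation vector, rad) and "tvec" (3), from world to camera coordinates, as OpenCV has them; the wrist camera has in their place "T_tool_cam" (4x4, takes a point from camera to tool coordinates, whose origin is the TCP and whose axes are the flange's). Camera axes: x right, y down, z forward; pixel columns grow to the right and rows downward; lengths in m; the calibration is good to about 2 mm. A picture is of the moment at which its call begins: read the wrist's pose just before it. There is no depth.
- job.hand_in(): hands the job in; it is judged then, once.
Trained networks look in a picture, given as the dict that the camera call returned (one of the last four; its "shot" number tells which), for a name from the list of things; names that differ only in an ending like _2 or _b are one class to them, and where a whole thing is asked for, a point or a joint stands for the part that bears it (a point fixed in the world has none). Each returns a list of dicts, best first, with "score" (0 to 1); they miss things now and then, are a little off and sometimes report something else, mostly with a low value. They report only what shows in the picture. A call takes as long as a camera call. They do not tell look-alikes from the thing itself.
- models.masks_of(name, picture): "region" (384x512 bool, what is visible of it) and "location" ([column, row] in pixels, amid what is visible of it).
- models.pinpoint(name, picture): "location" ([column, row] in pixels: a listed point, or the origin of a listed thing).
The state is a dict: "time": time; "qpos": joint angles; "qvel": joint speeds; "effort": joint torques, N m; "position": TCP position; "tcp_rot": TCP orientation; "wrist_force": force on the tool from outside, world axes, zero at the start; "wrist_torque": the same for the moment, N m; "grip_width": finger opening in m; "grasp_force": force on a finger pad.
Only numpy, scipy, OpenCV 4.12 (cv2) and the standard library are available. Lean on these libraries where they do the work, as an engineer would, in place of code of your own. Each camera call takes 0.05 s, during which the arm holds its last target. There are 200 camera calls.

## Task

The square blue bottle of cleaning solvent has been knocked over: stand it upright in the square pocket of its anti-tip holder, fully down. Then open its red safety cap: press the cap down, keep it pressed while turning it anticlockwise, and lift it off. Finish while still holding the cap in the gripper, a few centimetres straight above the open mouth so that drips fall back into the bottle, which stays standing in its holder; leave the other things on the desk where they are.

Things in the scene. Friction and masses are not known exactly. Their poses are not given: they have to be found in the camera images.
- bottle: Dark blue square bottle, white labels, 0.2 kg; starts lying on a flat side, neck roughly to the robot's right. Origin: centre of its base; z runs from base to neck, x and y are normal to the sides. Rigid body 56 x 56 mm, 100 mm long; shoulder to 109 mm, neck 24 mm across to the mouth at 138 mm; 149 mm long with the cap on. Grip across two parallel sides; any side may face any pocket wall.
- cap: Red ribbed round push-and-turn safety cap, 44 mm across, 32 mm high, 40 g, white arrows on top. Origin: centre of its open lower rim (skirt); z points to its closed top. Starts locked on the bottle, skirt 117 mm from the bottle's base, axes in line with the bottle's. Locked, it cannot be pulled off or turned more than 6 deg. The skirt is 11 mm clear of the shoulder's edge: room for fingertips.
- cap_top (a point): Centre of the cap's top, 32 mm from its skirt on its axis; axes as the cap's. To open: press down 4 to 5 mm (bottoms at 5 mm; spring 5 N at first, 11 N at the bottom), keep pressing and turn anticlockwise seen from above; past 40 deg relative to the bottle it is free to lift, a stop ends the turn at 56 deg. The bottle may first turn up to 5 deg in its pocket.
- liner (a joint): Spring plate inside the cap that rests on the bottle's mouth, m: 0 with the cap locked and not pressed, grows as the cap is pressed onto the bottle, 0.005 fully pressed, -0.0015 when the cap is off.
- bottle_mouth (a point): Centre of the bottle's mouth (top of the neck), 138 mm from the base on the bottle's axis; axes as the bottle's.
- holder: Anti-tip bottle holder, screwed down: dark foot plate 124 x 124 x 6 mm with an aluminium block 92 x 92 mm on it, top 36 mm above the desk. Its square pocket, 60 x 60 mm with a 4 mm chamfered mouth, is 30 mm deep: 2 mm play a side for the bottle, which cannot turn in it. Origin: centre of the underside; z up; x and y are normal to the pocket's walls.
- pocket_floor (a point): Centre of the pocket's floor, 6 mm above the desk; axes as the holder's.
- caliper: Bystander: steel caliper lying flat, 66 x 192 x 13 mm; origin on its underside.
- screwdriver_black: Bystander: black screwdriver lying, 176 mm long, 17 mm thick; origin centre of its underside.
- spacer_block: Bystander: white block with a hole, 25 x 40 x 40 mm; origin centre of its underside.
- marker: Bystander: green and white marker pen lying, 135 mm long, 17 mm thick; origin centre of its underside.
- screwdriver_red: Bystander: red screwdriver lying, 151 mm long, 17 mm thick; origin centre of its underside.
- usb_stick: Bystander: black USB stick, 17 x 48 x 8 mm; origin centre of its underside.
Not all that is in view belongs to the job. Of the things that look like the cap, the smallest one is meant. Leave any purple look-alike of the bottle alone.

How it is judged:
On the way, in this order (a step that is already met when the one before it is completed fails the run):
1. the bottle stands upright, fully down in the holder's pocket, cap still locked on (angle between bottle's own z axis and vertical below 0.12 rad and height (world z) of bottle_mouth above 0.12 m and z of bottle in the frame of pocket_floor below 0.004 m and horizontal distance between bottle and pocket_floor below 0.008 m and z of cap in the frame of bottle below 0.124 m and angle between the x axis of cap and the x axis of bottle, either way round below 0.35 rad), for 0.2 s.
2. the cap is held pressed down while it turns on the bottle (value of joint liner above 0.002 m and z of cap in the frame of bottle below 0.1152 m and angle between the x axis of cap and the x axis of bottle, either way round above 0.42 rad and z of bottle in the frame of pocket_floor below 0.006 m and horizontal distance between bottle and pocket_floor below 0.008 m), for 0.04 s.
At the end, for the whole second after the job is handed in: Bottle upright (7 deg), base within 4 mm of the pocket's floor and 8 mm of its centre, untouched by the fingers; the cap, held by the fingers at rest, touches neither bottle nor holder, its skirt 12 to 100 mm above the mouth and within 35 mm of straight over it (angle between bottle's own z axis and vertical below 0.12 rad and height (world z) of bottle_mouth above 0.12 m and z of bottle in the frame of pocket_floor below 0.004 m and horizontal distance between bottle and pocket_floor below 0.008 m and contact force between each of the fingers, cap and bottle below 0.1 N and contact force between the fingers and cap above 1 N and contact force between cap and holder below 0.1 N and z of cap in the frame of bottle_mouth between 0.012 and 0.1 m and horizontal distance between cap and bottle_mouth below 0.035 m and linear speed of cap below 0.03 m/s); the arm keeps its last pose, push and grip.
It fails at once if a bystander (caliper, screwdrivers, spacer block, green marker or USB stick) is moved by more than 30 mm (distance of any of caliper, screwdriver_black, spacer_block, marker, screwdriver_red, usb_stick from where it was at the start of the episode above 0.03 m).
It also fails if it takes over 58 s, if anything falls off the work surface, if the arm or the gripper's body presses on something with over 40 N, if the wrist force passes 120 N, or if a joint passes its speed limit or range.

## Working session

There is one attempt and no reset: what is moved stays moved. The work goes in short steps, Python scripts to look and compute and a shell command to move; the robot and the scene stay as the last step left them, time stands still between calls to the robot, and variables do not carry over. Pictures are saved under pics/ and viewed, at most 10 in all, crops included, and the job is handed in when it is done.

```bash
mkdir -p pics
cat > h.py <<'E'
import numpy as np, cv2
from scipy.spatial.transform import Rotation as R
from bench import readout, imaging, job, models, env
def quat(q): return R.from_quat([q[1],q[2],q[3],q[0]])
def cam(name):
    s=readout.observe(); p=imaging.camera(name)
    f=p["image"].shape[0]/2/np.tan(np.radians(p["vertical_fov"])/2)
    p["K"]=np.array([[f,0,p["cx"]],[0,f,p["cy"]],[0,0,1.]])
    if "rvec" in p:
        Rc=R.from_rotvec(np.ravel(p["rvec"])).as_matrix(); t=np.ravel(p["tvec"])
    else:
        T=np.array(p["T_tool_cam"]); Rt=quat(s["tcp_rot"]).as_matrix()
        Rw=Rt@T[:3,:3]; c=Rt@T[:3,3]+np.array(s["position"]); Rc=Rw.T; t=-Rc@c
    p["R"]=Rc;p["t"]=t;p["C"]=-Rc.T@t
    return p
def ray(p,uv):
    d=p["R"].T@np.linalg.inv(p["K"])@np.array([uv[0],uv[1],1.]); return p["C"],d/np.linalg.norm(d)
def atz(p,uv,z):
    c,d=ray(p,uv); return c+d*(z-c[2])/d[2]
def proj(p,X):
    x=p["K"]@(p["R"]@np.array(X,float)+p["t"]); return x[:2]/x[2]
def tri(l):
    A=np.zeros((3,3));b=np.zeros(3);
    for p,uv in l:
        c,d=ray(p,uv);M=np.eye(3)-np.outer(d,d);A+=M;b+=M@c
    X=np.linalg.solve(A,b)
    return X,[round(float(np.linalg.norm(proj(p,X)-uv)),1) for p,uv in l]
E
python3 - <<'E'
from h import *
s=readout.observe(); print(s, env.grip_point_offset)
ims=[]
for n in("scene","top","wrist"):
    p=cam(n); ims.append(p["image"]); print(n,p["C"].round(3),p["vertical_fov"],p["cx"],p["cy"]); cv2.imwrite(f"pics/{n}0.png",p["image"])
    for k in ["bottle","cap","cap_top","holder","pocket_floor","bottle_mouth"]:
        print(k,[(np.round(r["location"],1).tolist(),round(r["score"],2)) for r in models.pinpoint(k,p)][:4],[(np.round(r["location"],1).tolist(),round(r["score"],2),int(r["region"].sum())) for r in models.masks_of(k,p)][:4])
E
```

```text
{'time': 0.0, 'qpos': array([ 1.10346532,  0.6159297 , -0.01261783,  1.4249082 ,  0.00812919,
        1.10340874, -0.04041444]), 'qvel': array([-1.79052933e-04,  1.11248305e-03, -2.53942552e-05, -2.36262869e-04,
        8.06899638e-04, -6.08112525e-04, -5.15497837e-04]), 'effort': array([-1.02808006e-04, -4.58931756e+01,  2.08597840e-01, -1.65741241e+01,
       -6.11917907e-02,  2.04284198e-02,  2.28304025e-04]), 'position': array([ 0.27700693, -0.58713043,  0.21747132]), 'tcp_rot': array([-1.26281174e-03,  9.75798589e-01,  2.18667371e-01, -3.15540592e-04]), 'wrist_force': array([ 0.38751715,  0.43175355, -0.22893055]), 'wrist_torque': array([ 0.03431181, -0.00453748,  0.02175877]), 'grasp_force': 0.0, 'grip_width': 0.09280203214059017} 0.0188
scene [-0.108 -0.92   0.578] 50.37934500626811 257.687001854898 187.28684342842078
bottle [([158.1, 169.5], 0.7), ([239.7, 182.8], 0.63)] [([246.2, 187.5], 0.92, 545), ([175.0, 170.9], 0.86, 545)]
cap [([228.5, 196.6], 0.78), ([266.2, 191.3], 0.71)] [([220.8, 214.2], 0.82, 455), ([221.8, 194.5], 0.74, 294), ([266.7, 194.3], 0.53, 170)]
cap_top 
[... 767 characters left out ...]
), ([262.2, 243.3], 0.69, 316)]
cap_top [([265.2, 250.8], 0.79), ([258.2, 176.8], 0.74), ([229.8, 226.7], 0.74)] [([264.9, 244.1], 0.85, 333), ([252.3, 180.1], 0.67, 127), ([228.2, 224.4], 0.59, 282)]
holder [([317.9, 189.7], 0.79), ([249.4, 137.4], 0.37)] [([321.0, 192.4], 0.84, 1561)]
pocket_floor [([316.6, 189.5], 0.9)] [([320.0, 190.1], 0.95, 1583), ([245.7, 156.2], 0.58, 402), ([176.2, 152.2], 0.2, 151)]
bottle_mouth [([254.8, 173.0], 0.84), ([119.8, 192.9], 0.6), ([393.6, 240.7], 0.16)] [([227.7, 179.0], 0.72, 678)]
wrist [ 0.346 -0.556  0.384] 62.81256819622155 256.17276076733697 191.93000640661967
bottle [] []
cap [] []
cap_top [] []
holder [] []
pocket_floor [] []
bottle_mouth [] []
```

View pics/scene0.png

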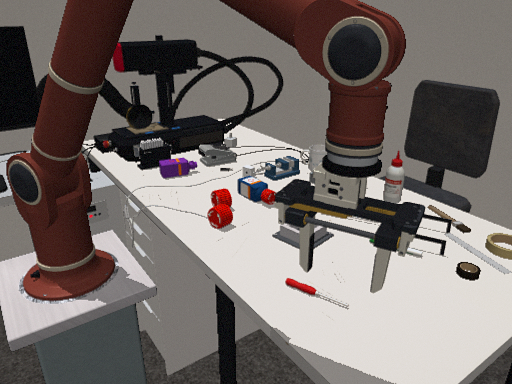

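View pics/top0.png

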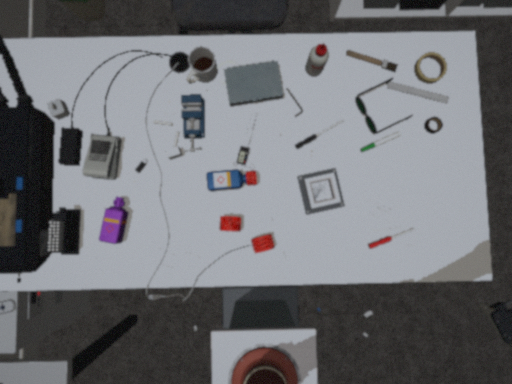

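The scene and top views agree on the layout. In the top view the blue bottle lies at about (208–258, 180) with its neck to the right. The holder is at (320,190), turned about 10°. The two larger red caps at (230,223) and (262,243) and the purple bottle at (113,222) are decoys.

```bash
cat >> h.py <<'E'
def pin(k,p,near=None,r=40):
    l=[x for x in models.pinpoint(k,p) if near is None or np.linalg.norm(np.array(x["location"])-near)<r]
    return np.array(l[0]["location"]) if l else None
def msk(k,p,near,r=40):
    l=[x for x in models.masks_of(k,p) if np.linalg.norm(np.array(x["location"])-near)<r]
    return l[0]["region"] if l else None
def go(pos,M):
    "rows entry (fractions) from measured pose to TCP pos, rotation matrix M"
    s=readout.observe(); Q=quat(s["tcp_rot"])
    print("row",(Q.inv().apply(np.array(pos)-s["position"])/0.3).round(3).tolist(),((Q.inv()*R.from_matrix(M)).as_rotvec()/1.5).round(3).tolist())
E
python3 - <<'E'
from h import *
a=cam("top"); b=cam("scene")
for k,ua,ub in [("bottle",(208,181),(240,183)),("cap_top",(258,177),(271,199)),("bottle_mouth",(255,175),(268,194)),("pocket_floor",(318,190),(303,235))]:
    pa=pin(k,a,ua,15);pb=pin(k,b,ub,15)
    print(k,pa,pb)
    if pa is not None and pb is not None: print(tri([(a,pa),(b,pb)]))
    if pa is not None: print(atz(a,pa,.028 if k!="pocket_floor" else .006))
print("usb",atz(a,(243,155),0),"blackdriver tip",atz(a,(297,147),0), "redcaps",atz(a,(230,223),0),atz(a,(262,243),0))
m=np.array([0.44,-0.06,0.36]); 
s=readout.observe(); M=quat(s["tcp_rot"]).as_matrix(); print(M.round(3)); T=np.array(imaging.camera("wrist")["T_tool_cam"]); print(T.round(3))
E
```

```text
bottle [208.2 180.8] [239.9 183.4]
(array([0.59783111, 0.16309857, 0.02986708]), [2.0, 1.8])
[0.60325476 0.16005764 0.028     ]
cap_top [256.5 177.9] [271.4 197.3]
(array([0.6097389 , 0.0116312 , 0.03104089]), [0.3, 0.3])
[0.60933241 0.01211843 0.028     ]
bottle_mouth [252.1 175.7] [268.7 195.1]
(array([0.61409885, 0.02667764, 0.03223841]), [0.7, 0.7])
[0.61637233 0.02546908 0.028     ]
pocket_floor [318.1 188.6] [302.6 233. ]
(array([ 0.57499282, -0.18029674,  0.00276481]), [0.1, 0.1])
[ 0.57449318 -0.17954549  0.006     ]
usb [0.68582729 0.05297709 0.        ] blackdriver tip [ 0.70817429 -0.11813927  0.        ] redcaps [0.4730747  0.09702984 0.        ] [ 0.40939524 -0.00111016  0.        ]
[[ 0.904  0.427 -0.   ]
 [ 0.427 -0.904  0.   ]
 [ 0.    -0.    -1.   ]]
[[ 0.    -0.962 -0.271  0.076]
 [ 1.     0.001 -0.001  0.001]
 [ 0.001 -0.271  0.962 -0.166]
 [ 0.     0.     0.     1.   ]]
```

Run:
```python
from h import *
go([0.58,0.03,0.25],np.array([[0,1,0],[1,0,0],[0,0,-1.]]))
```

```text
row [1.791, -1.432, -0.104] [-0.0, -0.0, -0.753]
```

```bash
python3 -m handwheel '[[[0.9,-0.72,-0.1,0,0,-0.38],[0.9,-0.72,-0.1,0,0,-0.38],[0.9,-0.72,-0.1,0,0,-0.38],[0.9,-0.72,-0.1,0,0,-0.38],[0.9,-0.72,-0.1,0,0,-0.38],[0.9,-0.72,-0.1,0,0,-0.38],[0.9,-0.72,-0.1,0,0,-0.38],[0.9,-0.72,-0.1,0,0,-0.38],[0.9,-0.72,-0.1,0,0,-0.38],[0.9,-0.72,-0.1,0,0,-0.38]]]' 1
python3 - <<'E'
from h import *
go([0.58,0.03,0.25],np.array([[0,1,0],[1,0,0],[0,0,-1.]]))
E
```

```text
time: 3.33
position: [0.4323, -0.2721, 0.2496]
tcp_rot: [0.0, 0.873, 0.488, 0.002]
wrist_force: [1.0, 0.0, 0.5]
grip_width: 0.0927
grasp_force: 0.0
row [1.116, -0.107, 0.002] [0.002, -0.002, -0.367]
```

```bash
python3 -m handwheel '[[[1,-0.1,0,0,0,-0.367],[1,-0.1,0,0,0,-0.367],[1,-0.1,0,0,0,-0.367],[1,-0.1,0,0,0,-0.367],[1,-0.1,0,0,0,-0.367],[1,-0.1,0,0,0,-0.367],[1,-0.1,0,0,0,-0.367],[1,-0.1,0,0,0,-0.367],[1,-0.1,0,0,0,-0.367],[1,-0.1,0,0,0,-0.367]]]'
python3 - <<'E'
from h import *
p=cam("wrist"); cv2.imwrite("pics/w1.png",p["image"])
print(readout.observe()["qpos"].round(2),p["C"].round(3))
for k in ["bottle","cap_top","pocket_floor"]:
    for r in models.pinpoint(k,p)[:3]: print(k,np.round(r["location"],1),round(r["score"],2),atz(p,r["location"],.006 if k=="pocket_floor" else .028).round(4))
E
```

```text
time: 4.17
position: [0.5631, -0.0094, 0.2482]
tcp_rot: [0.0, 0.711, 0.703, -0.001]
wrist_force: [-0.9, 0.1, -0.1]
grip_width: 0.0932
grasp_force: 0.0
[ 0.24  0.48 -0.4   1.63  0.21  1.08 -0.23] [0.565 0.066 0.414]
bottle [289.1  15.2] 0.58 [0.6013 0.1582 0.028 ]
cap_top [156.9  77.3] 0.91 [0.4497 0.0955 0.028 ]
cap_top [293.8 148.5] 0.89 [0.6097 0.0115 0.028 ]
cap_top [117.8 167.6] 0.74 [ 0.3906 -0.0101  0.028 ]
```

View pics/w1.png

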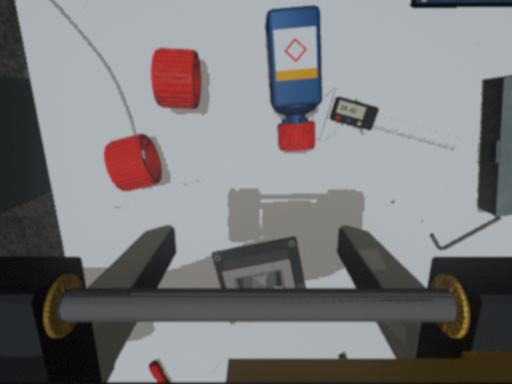

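The wrist view shows the bottle at (267–321, 8–108) with its cap at (296,136). The caliper's jaws are close by at about (330,115), and the holder is half hidden at (260,265). Before grasping I'll move over the holder to measure it.

```bash
python3 - <<'E'
from h import *
p=cam("wrist")
m=msk("bottle",p,(294,65)); 
if m is not None:
    for r in (20,40,60,80,95):
        c=np.where(m[r])[0]; print(r,c.min(),c.max(),"L z56",atz(p,(c.min(),r),.056).round(4),"R z56",atz(p,(c.max()+1,r),.056).round(4))
print("cal jaw",[atz(p,u,.01).round(3) for u in [(335,88),(330,97),(318,140),(333,118)]])
E
python3 -m handwheel '[[[-0.7,0,0,0,0,0],[-0.7,0,0,0,0,0],[-0.7,0,0,0,0,0],[-0.7,0,0,0,0,0],[-0.7,0,0,0,0,0],[-0.7,0,0,0,0,0],[-0.7,0,0,0,0,0],[-0.7,0,0,0,0,0],[-0.7,0,0,0,0,0]]]'
python3 - <<'E'
from h import *
p=cam("wrist"); cv2.imwrite("pics/w2.png",cv2.resize(p["image"],(768,576)))
np.savez("w2.npz",**{k:p[k] for k in("K","R","t","C")})
print(readout.observe()["qpos"].round(2),p["C"].round(3))
for r in models.pinpoint("pocket_floor",p)[:2]: print(np.round(r["location"],1),round(r["score"],2),atz(p,r["location"],.006).round(4))
E
```

```text
20 266 319 L z56 [0.5754 0.1464 0.056 ] R z56 [0.6307 0.1456 0.056 ]
40 266 320 L z56 [0.5753 0.1277 0.056 ] R z56 [0.6325 0.1269 0.056 ]
60 268 321 L z56 [0.5773 0.1083 0.056 ] R z56 [0.6344 0.1075 0.056 ]
80 269 322 L z56 [0.5783 0.0883 0.056 ] R z56 [0.6363 0.0875 0.056 ]
95 270 322 L z56 [0.5793 0.0729 0.056 ] R z56 [0.637  0.0721 0.056 ]
cal jaw [array([0.661, 0.081, 0.01 ]), array([0.655, 0.071, 0.01 ]), array([0.642, 0.018, 0.01 ]), array([0.66 , 0.045, 0.01 ])]
time: 5.22
position: [0.5615, -0.2151, 0.2489]
tcp_rot: [-0.0, 0.709, 0.705, 0.001]
wrist_force: [-1.0, -0.7, 0.6]
grip_width: 0.0933
grasp_force: 0.0
[ 0.56  0.53 -0.37  1.52  0.21  1.13  0.14] [ 0.563 -0.14   0.415]
```

View pics/w2.png

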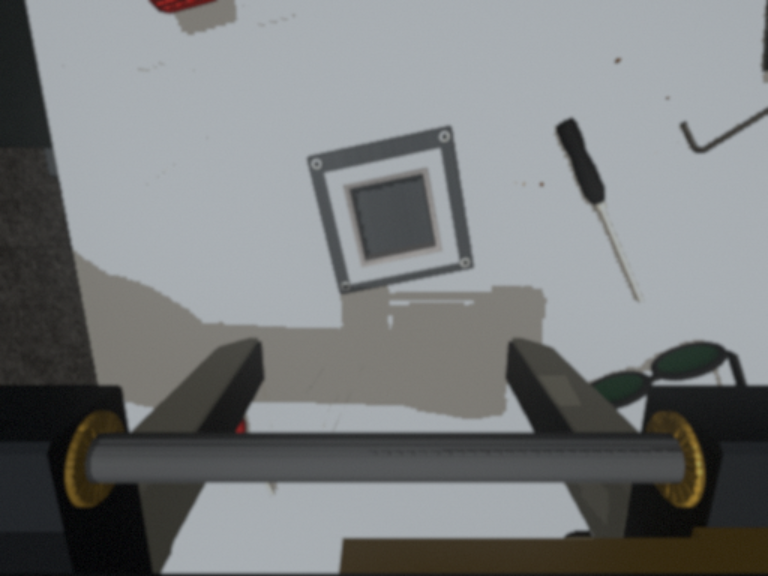

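Run:
```python
from h import *
p=dict(np.load("w2.npz"))
g=cv2.cvtColor(cv2.imread("pics/w2.png"),cv2.COLOR_BGR2GRAY)
for c,z in (([(307,158),(451,126),(473,266),(342,293)],.006),([(345,185),(427,167),(441,248),(363,266)],.036),([(324,171),(443,147),(458,256),(348,283)],.036)):
    X=np.array([atz(p,np.array(u)/1.5,z) for u in c])[:,:2]
    e=np.roll(X,-1,0)-X; print(X.mean(0).round(4),np.linalg.norm(e,axis=1).round(4),(np.degrees(np.arctan2(e[:,1],e[:,0]))%90).round(1))
```

```text
[ 0.57   -0.1882] [0.122  0.1202 0.1196 0.1204] [11.6 11.2 11.7 12.3]
[ 0.57   -0.1878] [0.0655 0.0652 0.0654 0.0666] [11.7 11.1 12.9 11.2]
[ 0.5694 -0.1867] [0.0939 0.0868 0.0933 0.0919] [10.6  9.7 13.8 10.2]
```

Run:
```python
from h import *
p=cam("wrist"); q=dict(np.load("w2.npz")); print(p["C"]-q["C"], readout.observe()["position"])
a=cam("top")
c=np.array([.570,-.188]); 
def corners(c,yaw,w,z):
    r=R.from_euler("z",yaw,degrees=True).as_matrix()[:2,:2]; return [(*(c+r@np.array(v)*w/2),z) for v in((1,1),(1,-1),(-1,-1),(-1,1))]
im=cv2.resize(a["image"][130:250,180:360],None,fx=4,fy=4,interpolation=cv2.INTER_CUBIC)
for w,z in((.124,.006),(.068,.036)):
    pts=np.array([(proj(a,X)-[180,130]+.5)*4 for X in corners(c,11.7,w,z)]).astype(int)
    cv2.polylines(im,[pts],True,(0,255,0),1)
    print([proj(a,X).round(1).tolist() for X in corners(c,11.7,w,z)])
cv2.imwrite("pics/t2.png",im)
go([0.6058+0*.0,0.112,0.2],np.eye(3))
```

```text
[8.16758982e-05 2.51585392e-04 3.67943897e-06] [ 0.56168182 -0.21514766  0.24898401]
[[296.9, 175.1], [335.4, 166.4], [344.9, 205.0], [306.2, 213.8]]
[[309.1, 180.8], [330.8, 175.9], [336.1, 197.6], [314.4, 202.6]]
row [1.093, 0.14, 0.164] [1.486, 1.476, 0.001]
```

View pics/t2.png

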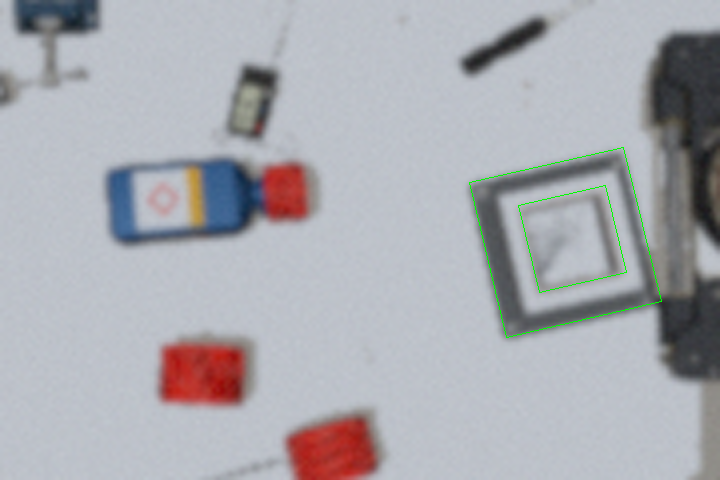

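The green holder model at (0.570, -0.188) with yaw 11.7° fits the top view very well. Next is the tilted pre-grasp.

```bash
cat >> h.py <<'E'
O=env.grip_point_offset; TI=np.radians(30)
def frame(y,z): return np.stack([np.cross(y,z),y,z],1)
d0=np.array([.065,-.9979,0]); n0=np.array([.9979,.065,0]); G0=np.array([.6023,.159,.030])+.055*d0
zg=np.cos(TI)*np.array([0,0,-1.])-np.sin(TI)*d0; MG=frame(n0,zg)
def grasp(back=0): return G0+(O-back)*zg,MG
H=np.array([.570,-.1877]); yw=np.radians(11.7)
hp=np.array([-np.sin(yw),np.cos(yw),0]); nu=np.array([np.cos(yw),np.sin(yw),0])
zu=-np.cos(TI)*hp-np.sin(TI)*np.array([0,0,1.]); MU=frame(nu,zu)
def up(zbase,off=0.002): # off: grasp point offset from axis toward body; zbase: bottle base height
    return np.array([*H,zbase+.055])+off*hp+O*zu, MU
E
python3 - <<'E'
from h import *
print(MG.round(2),grasp(.12)[0],up(.006)[0])
go(*grasp(.13)); go(*up(0.1))
E
```

```text
[[-0.06  1.   -0.03]
 [ 0.86  0.06  0.5 ]
 [ 0.5   0.   -0.87]] [0.609164   0.05362176 0.11764177] [ 0.57289606 -0.20168455  0.0516    ]
row [0.881, 0.154, 0.409] [0.013, 0.349, -0.047]
row [0.046, 0.037, 0.344] [-0.073, -0.696, -0.128]
```

```bash
python3 -m handwheel '[[[0.046,0.037,0.344,-0.073,-0.696,-0.128],[0.046,0.037,0.344,-0.073,-0.696,-0.128],[0.046,0.037,0.344,-0.073,-0.696,-0.128],[0.046,0.037,0.344,-0.073,-0.696,-0.128],[0.046,0.037,0.344,-0.073,-0.696,-0.128],[0.046,0.037,0.344,-0.073,-0.696,-0.128],[0.046,0.037,0.344,-0.073,-0.696,-0.128],[0.046,0.037,0.344,-0.073,-0.696,-0.128],[0.046,0.037,0.344,-0.073,-0.696,-0.128],[0.046,0.037,0.344,-0.073,-0.696,-0.128]]]' 0.92
python3 - <<'E'
from h import *
print(readout.observe()["qpos"].round(2)); go(*up(0.1)); go(*up(0.006));go(*grasp(.13))
E
```

```text
time: 6.25
position: [0.5729, -0.1977, 0.1415]
tcp_rot: [0.386, 0.543, 0.675, -0.316]
wrist_force: [0.6, 1.0, -1.1]
grip_width: 0.0857
grasp_force: 0.0
[-0.36  0.8   0.28  2.    1.31  0.89 -1.1 ]
row [-0.018, -0.003, 0.004] [0.002, -0.001, 0.007]
row [0.253, -0.0, 0.162] [0.002, -0.001, 0.007]
row [0.432, 0.292, -0.648] [0.022, 1.044, 0.106]
```

```bash
python3 -m handwheel '[[[0.1,0.05,-0.3,0.003,0.2,0.02],[0.15,0.1,-0.5,0.006,0.4,0.04],[0.25,0.2,-0.65,0.01,0.6,0.06],[0.432,0.292,-0.648,0.022,1.044,0.106],[0.432,0.292,-0.648,0.022,1.044,0.106],[0.432,0.292,-0.648,0.022,1.044,0.106],[0.432,0.292,-0.648,0.022,1.044,0.106],[0.432,0.292,-0.648,0.022,1.044,0.106],[0.432,0.292,-0.648,0.022,1.044,0.106],[0.432,0.292,-0.648,0.022,1.044,0.106]]]' 0.92
python3 - <<'E'
from h import *
go(*grasp(.13))
E
```

```text
row [0.432, 0.292, -0.648] [0.022, 1.044, 0.106]out of range; nothing moved
```

```bash
python3 -m handwheel '[[[0.1,0.05,-0.3,0.003,0.2,0.02],[0.15,0.1,-0.5,0.006,0.4,0.04],[0.25,0.2,-0.65,0.01,0.6,0.06],[0.432,0.292,-0.648,0.02,0.98,0.1],[0.432,0.292,-0.648,0.02,0.98,0.1],[0.432,0.292,-0.648,0.02,0.98,0.1],[0.432,0.292,-0.648,0.02,0.98,0.1],[0.432,0.292,-0.648,0.02,0.98,0.1],[0.432,0.292,-0.648,0.02,0.98,0.1],[0.432,0.292,-0.648,0.02,0.98,0.1]]]' 0.92
python3 - <<'E'
from h import *
go(*grasp(.13))
E
```

```text
time: 7.08
position: [0.6139, 0.0417, 0.1336]
tcp_rot: [-0.063, 0.673, 0.733, 0.081]
wrist_force: [0.8, -0.6, -0.9]
grip_width: 0.0855
grasp_force: 0.0
row [0.019, -0.014, 0.028] [0.017, 0.213, 0.019]
```

```bash
python3 -m handwheel '[[[0.019,-0.014,0.028,0.017,0.213,0.019],[0.019,-0.014,0.028,0.017,0.213,0.019],[0.019,-0.014,0.028,0.017,0.213,0.019],[0.019,-0.014,0.028,0.017,0.213,0.019],[0.019,-0.014,0.028,0.017,0.213,0.019]]]'
python3 - <<'E'
from h import *
p=cam("wrist"); cv2.imwrite("pics/w3.png",p["image"])
go(*grasp(.13)); go(*grasp(0.05)); go(*grasp(0))
for k in["bottle","cap_top"]:
    for r in models.pinpoint(k,p)[:3]: print(k,np.round(r["location"]),round(r["score"],2),atz(p,r["location"],.028).round(4))
E
```

```text
time: 7.5
position: [0.6078, 0.0466, 0.1232]
tcp_rot: [-0.188, 0.663, 0.704, 0.173]
wrist_force: [-0.5, 1.2, 0.8]
grip_width: 0.0856
grasp_force: 0.0
row [0.001, 0.006, -0.008] [-0.003, 0.004, -0.001]
row [0.002, 0.008, 0.259] [-0.003, 0.004, -0.001]
row [0.003, 0.008, 0.426] [-0.003, 0.004, -0.001]
bottle [256. 129.] 0.94 [0.6005 0.1594 0.028 ]
cap_top [257. 289.] 0.65 [0.6107 0.0138 0.028 ]
cap_top [ 91. 184.] 0.59 [0.4535 0.096  0.028 ]
```

View pics/w3.png

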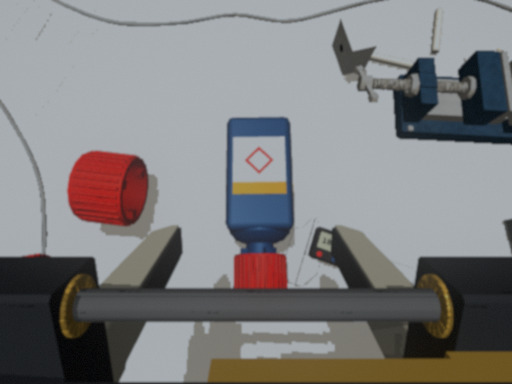

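The bottle is centred between the fingers, at column 259 against a finger midpoint of about 262, and its base is at y≈0.159. The caliper stays clear, so I'll descend and grip.

```bash
python3 -m handwheel '[[[0.002,0.006,0.1,0,0,0],[0.002,0.008,0.2,0,0,0],[0.002,0.008,0.28,0,0,0],[0.003,0.008,0.35,0,0,0],[0.003,0.008,0.42,0,0,0],[0.003,0.008,0.426,0,0,0],[0.003,0.008,0.426,0,0,0],[0.003,0.008,0.426,0,0,0]]]'
python3 - <<'E'
from h import *
go(*grasp(0))
E
```

```text
time: 8.32
position: [0.6053, 0.1143, 0.0139]
tcp_rot: [-0.189, 0.66, 0.706, 0.173]
wrist_force: [-0.0, -0.8, 0.1]
grip_width: 0.0857
grasp_force: 0.0
row [-0.003, -0.0, -0.001] [-0.004, 0.004, -0.0]
```

```bash
python3 -m handwheel '[[[0,0,0,0,0,0],[0,0,0,0,0,0],[0,0,0,0,0,0],[0,0,0,0,0,0],[0,0,0,0,0,0],[0,0,0,0,0,0],[0,0,0,0,0,0]]]' 0 40
python3 - <<'E'
from h import *
s=readout.observe(); print(s["position"],quat(s["tcp_rot"]).as_matrix().round(3)); go(*grasp(0));go(grasp(0)[0]+[0,0,.12],MG)
E
```

```text
time: 8.9
position: [0.6049, 0.1131, 0.0128]
tcp_rot: [-0.189, 0.661, 0.705, 0.173]
wrist_force: [0.2, -1.4, 2.2]
grip_width: 0.056
grasp_force: 40.0
[0.6049476  0.11307257 0.01275944] [[-0.054  0.998 -0.038]
 [ 0.867  0.065  0.494]
 [ 0.495 -0.006 -0.869]]
row [0.003, 0.001, -0.002] [-0.004, 0.004, -0.002]
row [0.201, -0.001, -0.35] [-0.004, 0.004, -0.002]
```

```bash
python3 -m handwheel '[[[0.05,0,-0.087,0,0,0],[0.1,0,-0.17,0,0,0],[0.15,0,-0.26,0,0,0],[0.2,0,-0.35,0,0,0],[0.25,0,-0.43,0,0,0],[0.25,0,-0.43,0,0,0],[0.25,0,-0.43,0,0,0]]]'
python3 - <<'E'
from h import *
go(*up(0.12))
E
```

```text
time: 9.48
position: [0.6057, 0.1149, 0.1624]
tcp_rot: [-0.188, 0.661, 0.706, 0.173]
wrist_force: [-0.5, -0.4, -2.5]
grip_width: 0.0559
grasp_force: 40.0
row [-0.904, -0.18, -0.525] [-0.03, -1.041, -0.097]
```

```bash
python3 -m handwheel '[[[-0.09,-0.02,-0.08,-0.003,-0.08,-0.01],[-0.18,-0.04,-0.16,-0.006,-0.16,-0.02],[-0.27,-0.06,-0.22,-0.01,-0.24,-0.03],[-0.36,-0.08,-0.28,-0.01,-0.32,-0.04],[-0.45,-0.1,-0.34,-0.015,-0.4,-0.05],[-0.54,-0.12,-0.4,-0.015,-0.48,-0.05],[-0.63,-0.14,-0.45,-0.02,-0.56,-0.06],[-0.72,-0.16,-0.5,-0.02,-0.64,-0.07],[-0.81,-0.17,-0.52,-0.02,-0.72,-0.08],[-0.9,-0.18,-0.525,-0.03,-0.8,-0.09]]]'
python3 - <<'E'
from h import *
go(*up(0.12))
E
```

```text
time: 10.32
position: [0.5722, -0.2021, 0.1648]
tcp_rot: [0.269, 0.6, 0.725, -0.205]
wrist_force: [1.1, -1.1, -3.1]
grip_width: 0.0559
grasp_force: 40.0
row [-0.001, 0.003, -0.002] [0.008, -0.239, -0.016]
```

```bash
python3 -m handwheel '[[[0,0.003,-0.002,0.002,-0.08,-0.005],[0,0.003,-0.002,0.004,-0.16,-0.01],[0,0.003,-0.002,0.008,-0.239,-0.016],[0,0.003,-0.002,0.008,-0.239,-0.016],[0,0.003,-0.002,0.008,-0.239,-0.016],[0,0.003,-0.002,0.008,-0.239,-0.016]]]'
python3 - <<'E'
from h import *
print(readout.observe()["qpos"].round(2))
go(*up(0.12)); go(*up(.05))
def body(p,c,z0):
    P=[]
    for z in(z0,z0+.1): P.append([proj(p,(*(np.array(c)+.028*(sx*nu[:2]+sy*hp[:2])),z)) for sx,sy in((1,1),(1,-1),(-1,-1),(-1,1))])
    return np.array(P)
ims=[]
for n,(u,v) in(("scene",(230,110)),("top",(270,110))):
    p=cam(n); im=cv2.resize(p["image"][v:v+150,u:u+100],None,fx=4,fy=4,interpolation=cv2.INTER_CUBIC)
    for l in body(p,H,.116): cv2.polylines(im,[((l-[u,v]+.5)*4).astype(int)],True,(0,255,0),1)
    c,=[proj(p,(*H,.116+.149))]; cv2.circle(im,tuple(((c-[u,v]+.5)*4).astype(int)),3,(255,255,0),-1)
    ims.append(im)
    for k in("bottle","cap_top"):
        r=models.pinpoint(k,p); print(n,k,[(np.round(x["location"],1).tolist(),round(x["score"],2)) for x in r[:3]], proj(p,(*H,.116 if k=="bottle" else .265)).round(1))
cv2.imwrite("pics/up.png",np.hstack(ims))
E
```

```text
time: 10.82
position: [0.5723, -0.2013, 0.1654]
tcp_rot: [0.385, 0.548, 0.672, -0.316]
wrist_force: [-0.2, -1.4, -1.1]
grip_width: 0.0559
grasp_force: 40.0
[-0.31  0.74  0.21  1.99  1.3   0.95 -1.05]
row [-0.001, 0.002, 0.001] [-0.003, -0.003, 0.0]
row [0.2, 0.002, 0.119] [-0.003, -0.003, 0.0]
scene bottle [([162.7, 171.1], 0.84), ([301.0, 195.4], 0.7)] [304.8 197.8]
scene cap_top [([213.5, 219.2], 0.79), ([307.5, 146.8], 0.68), ([215.8, 199.6], 0.55)] [307.6 144.4]
top bottle [([110.2, 240.7], 0.97), ([319.3, 190.0], 0.72), ([326.7, 186.0], 0.69)] [327.6 187. ]
top cap_top [([342.9, 181.5], 0.86), ([263.1, 249.1], 0.84), ([317.0, 133.7], 0.64)] [339.5 181.7]
```

View pics/up.png

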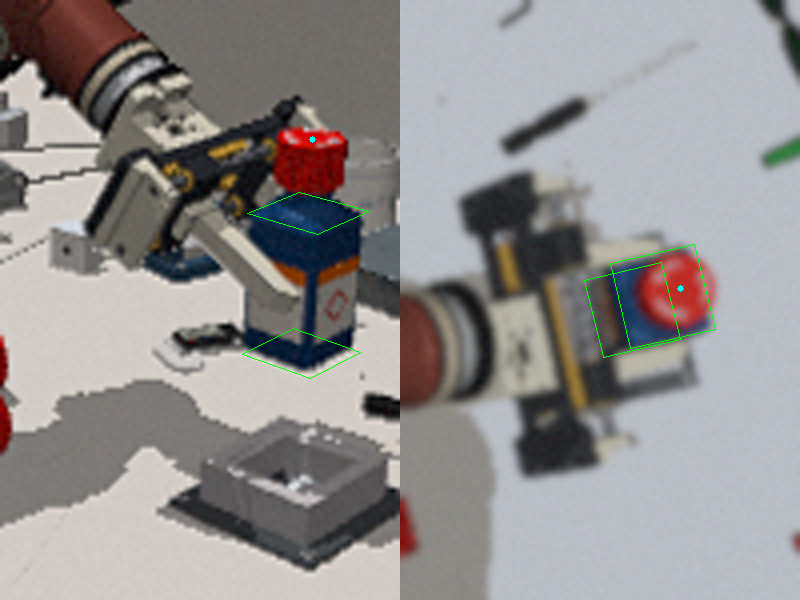

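The bottle hangs upright above the pocket and matches the projected model to about 2 mm in both views. I'll lower it to the pocket mouth.

```bash
python3 -m handwheel '[[[0.08,0.002,0.046,-0.003,-0.003,0],[0.16,0.002,0.092,-0.003,-0.003,0],[0.2,0.002,0.117,-0.003,-0.003,0],[0.22,0.002,0.129,-0.003,-0.003,0],[0.24,0.002,0.14,-0.003,-0.003,0],[0.254,0.002,0.148,-0.003,-0.003,0],[0.268,0.002,0.156,-0.003,-0.003,0],[0.268,0.002,0.156,-0.003,-0.003,0]]]'
python3 - <<'E'
from h import *
go(*up(0.026)); go(*up(.005))
E
```

```text
time: 11.78
position: [0.5737, -0.2049, 0.0803]
tcp_rot: [0.394, 0.546, 0.667, -0.32]
wrist_force: [-2.3, 0.9, 15.6]
grip_width: 0.0555
grasp_force: 40.0
row [0.031, -0.001, 0.004] [-0.0, 0.012, -0.003]
row [0.092, -0.001, 0.038] [-0.0, 0.012, -0.003]
```

Run:
```python
from h import *
s=readout.observe(); print(s["position"],s["wrist_force"],s["wrist_torque"])
ims=[]
for n,(u,v) in(("scene",(230,110)),("top",(270,110))):
    p=cam(n); im=cv2.resize(p["image"][v:v+150,u:u+100],None,fx=4,fy=4,interpolation=cv2.INTER_CUBIC)
    r=R.from_euler("z",yw).as_matrix()[:2,:2]
    for w,z in((.068,.036),(.056,.13)):
        l=np.array([proj(p,(*(H+r@np.array(q)*w/2),z)) for q in((1,1),(1,-1),(-1,-1),(-1,1))])
        cv2.polylines(im,[((l-[u,v]+.5)*4).astype(int)],True,(0,255,0),1)
    ims.append(im)
cv2.imwrite("pics/ch.png",np.hstack(ims))
```

```text
[ 0.57371719 -0.20492579  0.08030804] [-2.33233352  0.87610786 15.58528387] [-1.20880776  0.15245634 -0.45134984]
```

View pics/ch.png

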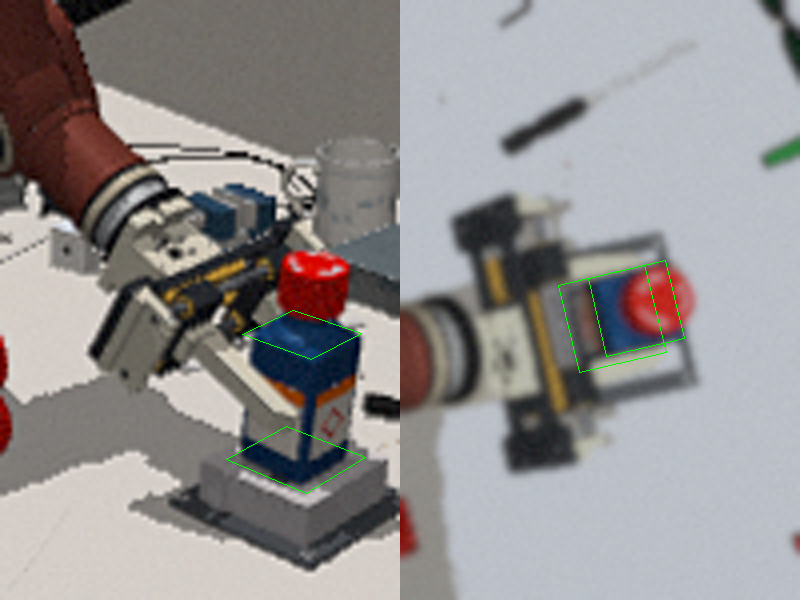

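```bash
python3 -m handwheel '[[[-0.018,-0.004,-0.022,0,0.006,0],[-0.018,-0.004,-0.022,0,0.006,0],[-0.018,-0.004,-0.022,0,0.006,0],[-0.006,-0.004,-0.015,0,0.006,0],[0.005,-0.004,-0.009,0,0.006,0],[0.012,-0.004,-0.005,0,0.006,0],[0.02,-0.004,0,0,0.006,0],[0.028,-0.004,0.005,0,0.006,0],[0.028,-0.004,0.005,0,0.006,0]]]'
python3 - <<'E'
from h import *
go(*up(0.026)); go(*up(.005))
E
```

```text
time: 12.63
position: [0.5734, -0.2028, 0.0734]
tcp_rot: [0.393, 0.546, 0.668, -0.318]
wrist_force: [-1.5, 1.9, 22.9]
grip_width: 0.0555
grasp_force: 40.0
row [0.007, -0.001, -0.001] [0.001, 0.009, -0.003]
row [0.068, -0.001, 0.034] [0.001, 0.009, -0.003]
```

```bash
python3 -m handwheel '[[[0.01,0,0.003,0,0.006,0],[0.02,0,0.008,0,0.009,0],[0.03,0,0.013,0,0.009,0],[0.03,0,0.013,0,0.009,0]]]'
python3 - <<'E'
from h import *
s=readout.observe(); print(s["wrist_torque"]); go(*up(.005))
p=cam("scene"); u,v=230,110
im=cv2.resize(p["image"][v:v+150,u:u+100],None,fx=4,fy=4,interpolation=cv2.INTER_CUBIC)
q=cam("top");im2=cv2.resize(q["image"][v:v+150,270:370],None,fx=4,fy=4,interpolation=cv2.INTER_CUBIC)
cv2.imwrite("pics/ch2.png",np.hstack([im,im2]))
E
```

```text
time: 12.97
position: [0.5736, -0.2048, 0.0667]
tcp_rot: [0.392, 0.548, 0.668, -0.316]
wrist_force: [0.9, -1.4, 26.0]
grip_width: 0.0558
grasp_force: 40.0
[-3.36828179 -0.58317065  0.01690454]
row [0.052, -0.001, 0.017] [-0.0, 0.005, -0.005]
```

```bash
cat >> h.py <<'E'
def caploc(zexp):
    a=cam("top");b=cam("scene");X=(*H,zexp)
    for nm in("cap_top","cap"):
        ua=pin(nm,a,proj(a,X),15);ub=pin(nm,b,proj(b,X),15)
        if ua is not None and ub is not None: print(nm,tri([(a,ua),(b,ub)]))
        else: print(nm,ua,ub)
    ma=msk("cap",a,proj(a,X),15);mb=msk("cap",b,proj(b,X),20)
    for p,m in((a,ma),(b,mb)):
        if m is not None:
            ys,xs=np.where(m); print("mask bbox",xs.min(),xs.max(),ys.min(),ys.max(),"exp",proj(p,X).round(1))
E
python3 - <<'E'
from h import *
caploc(.021+.149)
E
```

```text
cap_top (array([ 0.57220788, -0.21957353,  0.17327221]), [1.2, 1.2])
cap (array([ 0.56828354, -0.20596493,  0.15282372]), [0.2, 0.2])
mask bbox 330 348 176 192 exp [331.5 185.3]
mask bbox 303 322 176 195 exp [305.8 179.1]
```

View pics/ch2.png

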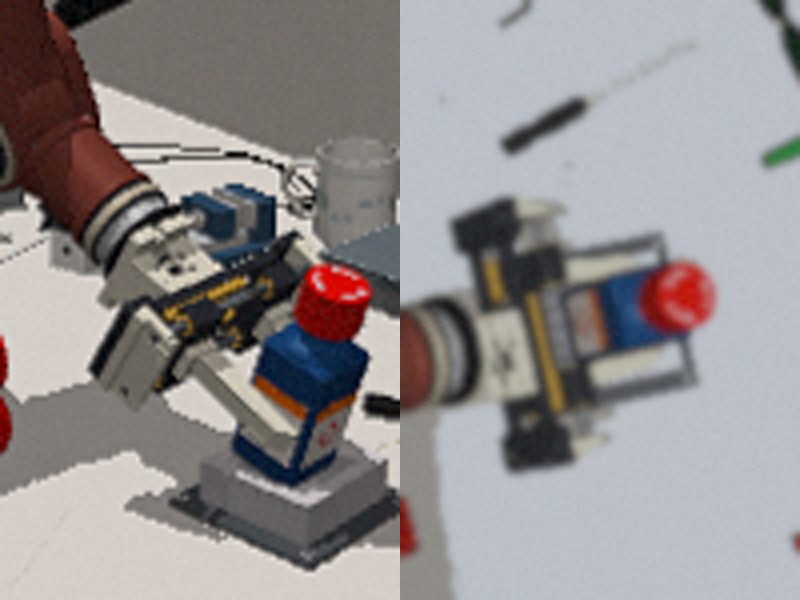

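Picture ch2 shows the base's near edge caught on the holder's +y rim, and the bottle turned about 13° in the grip. I'll lift it and measure the tilt.

```bash
python3 -m handwheel '[[[-0.06,0,-0.034,0,0,0],[-0.12,0,-0.068,0,0,0],[-0.19,0,-0.11,0,0,0],[-0.25,0,-0.145,0,0,0],[-0.25,0,-0.145,0,0,0],[-0.25,0,-0.145,0,0,0]]]'
cat >> h.py <<'E'
def capfit():
    "triangulate cap mask bbox centre (body middle) and give tilt vs grip point about nu axis"
    s=readout.observe();M=quat(s["tcp_rot"]).as_matrix();G=s["position"]-O*M[:,2]
    C0=G+np.array([0,0,.078]); l=[]
    for n in("top","scene"):
        p=cam(n);ms=[x for x in models.masks_of("cap",p) if np.linalg.norm(np.array(x["location"])-proj(p,C0))<18]
        if ms:
            m=ms[0]["region"]; ys,xs=np.where(m); l.append((p,np.array([xs.mean(),ys.mean()])))
    # numeric fit: project a cap cylinder mean of silhouette
    from scipy.optimize import least_squares
    th=np.linspace(0,2*np.pi,40)
    y=M[:,1]
    def sil(p,c,ax):
        e1=np.cross(ax,[1,0,.1]);e1/=np.linalg.norm(e1);e2=np.cross(ax,e1)
        P=[c+h*ax+.022*(np.cos(t)*e1+np.sin(t)*e2) for h in(-.016,.016) for t in th]
        hull=cv2.convexHull(np.array([proj(p,x) for x in P],np.float32)); mo=cv2.moments(hull); return np.array([mo["m10"],mo["m01"]])/mo["m00"]
    def f(v):
        c=C0+v; ax=c-G; ax/=np.linalg.norm(ax)
        return np.concatenate([sil(p,c,ax)-u for p,u in l])
    r=least_squares(f,np.zeros(3)); c=C0+r.x; v=c-G
    h=np.cross(y,[0,0,-1.]);h=np.cross([0,0,1.],y) # horizontal, perpendicular to y
    print("G",G.round(4),"cap",c.round(4),"res",r.fun.round(1),"len",np.linalg.norm(v).round(4),"along y",(v@y).round(4),"along h",(v@h).round(4),"h",h.round(2),"tilt deg",np.degrees(np.arctan2(v@h,v[2])).round(1))
E
python3 - <<'E'
from h import *
capfit(); go(*up(.1))
E
```

```text
time: 13.97
position: [0.5721, -0.1975, 0.1412]
tcp_rot: [0.381, 0.55, 0.676, -0.308]
wrist_force: [0.1, -0.3, -2.7]
grip_width: 0.0562
grasp_force: 40.0
G [ 0.5688 -0.1818  0.151 ] cap [ 0.5718 -0.2053  0.2325] res [ 0.1 -0.2 -0.5 -0.1] len 0.0849 along y -0.0016 along h -0.0236 h [-0.21  0.98  0.  ] tilt deg -16.2
row [-0.025, 0.003, 0.002] [0.001, -0.015, 0.002]
```

```bash
python3 -m handwheel '[[[-0.025,0.003,0.002,0,-0.08,0],[-0.025,0.003,0.002,0,-0.16,0],[-0.025,0.003,0.002,0.001,-0.19,0.002],[-0.025,0.003,0.002,0.001,-0.19,0.002],[-0.025,0.003,0.002,0.001,-0.19,0.002],[-0.025,0.003,0.002,0.001,-0.19,0.002]]]'
python3 - <<'E'
from h import *
capfit()
s=readout.observe();M=quat(s["tcp_rot"]).as_matrix();G=s["position"]-O*M[:,2]; print(M[:,2].round(3), s["qpos"].round(2))
B=G-[0,0,.053]
a=cam("top");b=cam("scene")
ua=pin("bottle",a,proj(a,B),12);ub=pin("bottle",b,proj(b,B),12); print(ua,ub,proj(a,B),proj(b,B))
if ua is not None and ub is not None: print(tri([(a,ua),(b,ub)]))
m=msk("bottle",b,proj(b,G),20)
if m is not None:
    ys,xs=np.where(m); i=ys.argmax(); print("lowest",xs[ys==ys.max()],ys.max(),"cols",xs.min(),xs.max())
    for zb in(.048,.055):
        print(zb,[proj(b,[*(G[:2]-.002*hp[:2]+.028*(sx*nu[:2]+sy*hp[:2])),G[2]-zb]).round(1).tolist() for sx,sy in((1,1),(1,-1),(-1,-1),(-1,1))])
u,v=230,110
cv2.imwrite("pics/up3.png",cv2.resize(b["image"][v:v+150,u:u+130],None,fx=4,fy=4,interpolation=cv2.INTER_CUBIC))
E
```

```text
time: 14.67
position: [0.5734, -0.2027, 0.1477]
tcp_rot: [0.473, 0.502, 0.614, -0.384]
wrist_force: [0.6, 0.7, -1.8]
grip_width: 0.0557
grasp_force: 40.0
G [ 0.5697 -0.1849  0.1526] cap [ 0.5692 -0.1845  0.2389] res [ 0.4 -0.4 -0.7  0.2] len 0.0863 along y -0.0002 along h 0.0005 h [-0.2   0.98  0.  ] tilt deg 0.3
[ 0.196 -0.946 -0.258] [-0.42  0.94  0.3   2.01  1.41  1.09 -1.32]
[324.9 188.2] [298.4 200.6] [325.65391294 187.52585851] [303.83325484 202.7196276 ]
(array([ 0.56309269, -0.17826597,  0.10676215]), [1.9, 2.0])
lowest [301 302 303 304 305 306] 205 cols 290 319
0.048 [[302.5, 195.1], [319.2, 201.0], [306.7, 207.8], [289.8, 201.5]]
0.055 [[302.4, 197.4], [319.0, 203.4], [306.6, 210.2], [289.8, 203.8]]
```

```bash
cat >> h.py <<'E'
def rel(*ws):
    "rows for world shifts given as (along nu, along hp, up) in mm"
    Q=quat(readout.observe()["tcp_rot"])
    for w in ws: print(w,(Q.inv().apply((w[0]*nu+w[1]*hp+w[2]*np.array([0,0,1.]))/1000)/.3).round(4).tolist())
E
python3 - <<'E'
from h import *
rel((0,-3,-30),(0,-3,-60),(0,0,-1),(0,1,0),(1,0,0))
E
```

```text
(0, -3, -30) [0.094, -0.0004, 0.0354]
(0, -3, -60) [0.1907, -0.0007, 0.0612]
(0, 0, -1) [0.0032, -0.0, 0.0009]
(0, 1, 0) [0.0009, -0.0, -0.0032]
(1, 0, 0) [0.0, 0.0033, 0.0]
```

```bash
python3 -m handwheel '[[[0.06,0,0.025,0,0,0],[0.12,0,0.042,0,0,0],[0.16,0,0.053,0,0,0],[0.19,0,0.061,0,0,0],[0.19,0,0.061,0,0,0],[0.19,0,0.061,0,0,0]]]' 0 60
python3 - <<'E'
from h import *
capfit()
p=cam("scene");s=readout.observe();M=quat(s["tcp_rot"]).as_matrix();G=s["position"]-O*M[:,2]
u,v=260,150
im=cv2.resize(p["image"][v:v+90,u:u+90],None,fx=6,fy=6,interpolation=cv2.INTER_CUBIC)
r=R.from_euler("z",yw).as_matrix()[:2,:2]
for c,w,z,col in((H,.068,.036,(0,255,0)),(H,.092,.036,(0,255,0)),(G[:2]-.002*hp[:2],.056,G[2]-.045,(0,255,255)),(G[:2]-.002*hp[:2],.056,G[2]+.055,(0,255,255))):
    l=np.array([proj(p,(*(c+r@np.array(q)*w/2),z)) for q in((1,1),(1,-1),(-1,-1),(-1,1))])
    cv2.polylines(im,[((l-[u,v]+.5)*6).astype(int)],True,col,1)
cv2.imwrite("pics/low.png",im)
E
```

```text
time: 15.62
position: [0.5743, -0.205, 0.0878]
tcp_rot: [0.473, 0.501, 0.614, -0.384]
wrist_force: [0.3, 0.1, -1.6]
grip_width: 0.0556
grasp_force: 60.0
G [ 0.5706 -0.1873  0.0926] cap [ 0.5698 -0.1848  0.1786] res [ 0.2 -0.5 -0.5  0.2] len 0.0861 along y -0.0001 along h 0.0025 h [-0.2   0.98  0.  ] tilt deg 1.7
```

View pics/low.png

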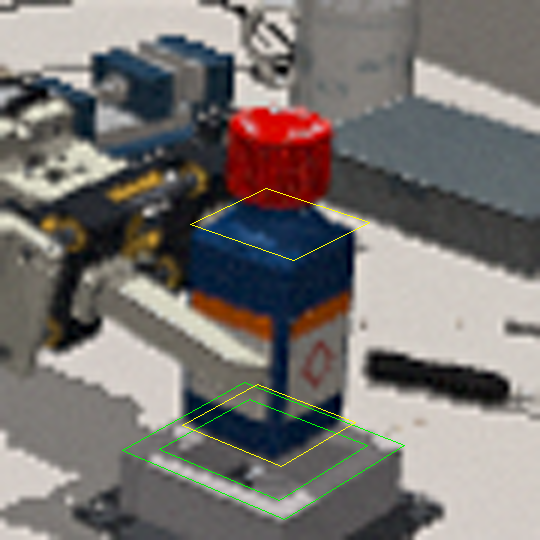

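In low.png the front and right corners of the bottle sit about 2 px left of the model. The bottle's axis is therefore about 4–5 mm further toward +y than I assumed, which explains the rim contact. I'll check it numerically.

Run:
```python
from h import *
s=readout.observe();M=quat(s["tcp_rot"]).as_matrix();G=s["position"]-O*M[:,2]
p=cam("scene"); im=p["image"].astype(int); 
blue=(im[...,0]>im[...,2]+25)
m=msk("bottle",p,proj(p,G),20)
for r in range(188,228,4):
    c=np.where(m[r])[0]; b=np.where(blue[r,285:330])[0]+285
    print(r,c.min() if len(c) else None,c.max() if len(c) else None,b.min() if len(b) else None,b.max() if len(b) else None)
for off in(-.002,.0025,.005):
    print(off,[[proj(p,[*(G[:2]+off*hp[:2]+.028*(sx*nu[:2]+sy*hp[:2])),G[2]+z]).round(1).tolist() for sx,sy in((1,-1),(-1,-1),(-1,1))] for z in(-.045,.055)])
rel((0,-3,0),(0,-3,-10))
```

```text
188 293 317 292 318
192 291 318 292 318
196 291 318 291 318
200 291 318 299 312
204 295 318 306 307
208 301 318 306 307
212 290 317 305 307
216 290 317 291 316
220 290 316 293 315
224 299 311 301 308
-0.002 [[[318.7, 220.0], [306.5, 227.3], [290.0, 220.5]], [[321.0, 186.5], [308.4, 192.9], [291.2, 187.0]]]
0.0025 [[[317.4, 219.4], [305.1, 226.7], [288.7, 219.9]], [[319.6, 186.1], [307.0, 192.4], [289.9, 186.5]]]
0.005 [[[316.6, 219.2], [304.4, 226.4], [288.0, 219.6]], [[318.8, 185.8], [306.2, 192.1], [289.1, 186.2]]]
(0, -3, 0) [-0.0026, 0.0, 0.0097]
(0, -3, -10) [0.0296, -0.0001, 0.0182]
```

```bash
python3 -m handwheel '[[[-0.003,0,0.011,0,0,0],[-0.003,0,0.011,0,0,0],[0.013,0,0.015,0,0,0],[0.029,0,0.02,0,0,0],[0.042,0,0.024,0,0,0],[0.055,0,0.027,0,0,0],[0.055,0,0.027,0,0,0]]]'
python3 - <<'E'
from h import *
s=readout.observe();M=quat(s["tcp_rot"]).as_matrix();print((s["position"]-O*M[:,2]).round(4),s["wrist_torque"]); rel((0,0,-6),(0,0,-12))
E
```

```text
time: 16.55
position: [0.5748, -0.2082, 0.0682]
tcp_rot: [0.472, 0.501, 0.615, -0.384]
wrist_force: [-0.9, -0.4, -2.6]
grip_width: 0.0557
grasp_force: 60.0
[ 0.5711 -0.1904  0.073 ] [ 1.46715809  0.2870403  -0.12779032]
(0, 0, -6) [0.0193, -0.0, 0.0052]
(0, 0, -12) [0.0386, -0.0, 0.0103]
```

```bash
python3 -m handwheel '[[[0.013,0,0.003,0,0,0],[0.026,0,0.007,0,0,0],[0.039,0,0.01,0,0,0],[0.051,0,0.014,0,0,0],[0.051,0,0.014,0,0,0]]]'
python3 - <<'E'
from h import *
s=readout.observe();M=quat(s["tcp_rot"]).as_matrix();print((s["position"]-O*M[:,2]).round(4),s["wrist_torque"])
E
```

```text
time: 16.97
position: [0.5749, -0.2085, 0.0527]
tcp_rot: [0.473, 0.501, 0.615, -0.384]
wrist_force: [-1.0, -0.0, -2.5]
grip_width: 0.0557
grasp_force: 60.0
[ 0.5712 -0.1907  0.0576] [ 1.50663761  0.33514797 -0.20591508]
```

```bash
python3 -m handwheel '[[[0.008,0,0.002,0,0,0],[0.016,0,0.004,0,0,0],[0.019,0,0.005,0,0,0],[0.019,0,0.005,0,0,0]]]'
python3 - <<'E'
from h import *
s=readout.observe();M=quat(s["tcp_rot"]).as_matrix();print((s["position"]-O*M[:,2]).round(4),s["wrist_torque"]); capfit()
E
```

```text
time: 17.3
position: [0.5749, -0.2088, 0.0489]
tcp_rot: [0.474, 0.501, 0.614, -0.385]
wrist_force: [-2.3, 2.1, 1.3]
grip_width: 0.0556
grasp_force: 60.0
[ 0.5712 -0.191   0.0537] [ 0.50495892  0.25314832 -0.47485716]
G [ 0.5712 -0.191   0.0537] cap [ 0.571  -0.1663  0.1293] res [ 2.5 -3.6 -5.8  0.4] len 0.0795 along y 0.005 along h 0.0242 h [-0.2   0.98  0.  ] tilt deg 17.8
```

```bash
python3 -m handwheel '[[[0,0,0,0,0,0],[0,0,0,0,0,0],[0,0,0,0,0,0],[0,0,0,0,0,0],[0,0,0,0,0,0],[0,0,0,0,0,0],[0,0,-0.1,0,0,0],[0,0,-0.2,0,0,0],[0,0,-0.35,0,0,0],[0,0,-0.45,0,0,0]]]' 0.85
python3 - <<'E'
from h import *
caploc(.155)
p=cam("wrist"); cv2.imwrite("pics/w4.png",p["image"])
T=np.array([*H,.006+.149])
for k,X in(("cap_top",T),("bottle",np.array([*H,.006])),("bottle_mouth",np.array([*H,.144]))):
    print(k,[(np.round(r["location"],1).tolist(),round(r["score"],2)) for r in models.pinpoint(k,p)][:3],"exp",proj(p,X).round(1))
E
```

```text
time: 18.33
position: [0.5483, -0.0787, 0.0827]
tcp_rot: [0.473, 0.501, 0.615, -0.383]
wrist_force: [0.6, 0.3, -0.6]
grip_width: 0.0793
grasp_force: 0.0
cap_top (array([ 0.56877022, -0.1908073 ,  0.15397672]), [0.5, 0.5])
cap (array([ 0.56428725, -0.19141087,  0.12905249]), [1.1, 1.2])
mask bbox 322 338 179 194 exp [330.4 185.7]
mask bbox 298 314 182 198 exp [305.5 184.4]
cap_top [([256.8, 295.6], 0.65)] exp [256.2 299.4]
bottle [] exp [255.9 136.1]
bottle_mouth [] exp [256.2 287.4]
```

```bash
cat >> h.py <<'E'
MD=frame(nu,np.array([0,0,-1.]))
E
python3 - <<'E'
from h import *
rel((0,0,100)); go([.5698,-.15,.26],MD)
E
```

```text
(0, 0, 100) [-0.3222, 0.0008, -0.0856]
row [-0.632, 0.026, 0.077] [0.001, 0.874, -0.002]
```

```bash
python3 -m handwheel '[[[-0.13,0,-0.034,0,0,0],[-0.25,0,-0.06,0,0,0],[-0.38,0,-0.08,0,0.08,0],[-0.5,0.01,-0.08,0,0.16,0],[-0.6,0.026,-0.04,0,0.25,0],[-0.632,0.026,0.02,0,0.33,0],[-0.632,0.026,0.077,0,0.42,0],[-0.632,0.026,0.077,0,0.5,0],[-0.632,0.026,0.077,0,0.58,0],[-0.632,0.026,0.077,0,0.67,0]]]' 0.85
python3 - <<'E'
from h import *
go([.5698,-.15,.26],MD); go([.5698,-.189,.23],MD)
E
```

```text
time: 19.77
position: [0.5699, -0.1493, 0.2614]
tcp_rot: [0.123, 0.624, 0.766, -0.097]
wrist_force: [-0.3, -0.4, -0.5]
grip_width: 0.0793
grasp_force: 0.0
row [-0.001, -0.001, 0.005] [0.004, 0.21, -0.001]
row [-0.091, -0.028, 0.14] [0.004, 0.21, -0.001]
```

```bash
python3 -m handwheel '[[[-0.001,-0.001,0.005,0.002,0.08,0],[-0.001,-0.001,0.005,0.003,0.16,0],[-0.001,-0.001,0.005,0.004,0.21,-0.001],[-0.001,-0.001,0.005,0.004,0.21,-0.001],[-0.001,-0.001,0.005,0.004,0.21,-0.001],[-0.001,-0.001,0.005,0.004,0.21,-0.001]]]' 0.85
python3 - <<'E'
from h import *
p=cam("wrist")
for r in models.pinpoint("cap_top",p)[:2]: print(np.round(r["location"],1),round(r["score"],2),atz(p,r["location"],.155).round(4))
for r in models.masks_of("cap",p)[:2]:
    ys,xs=np.where(r["region"]); print(xs.min(),xs.max(),ys.min(),ys.max(),round(r["score"],2),proj(p,(*H,.155)).round(1))
print(readout.observe()["qpos"].round(2)); go([.5698,-.1895,.22],MD); go([.5698,-.1895,.124],MD)
E
```

```text
time: 20.27
position: [0.5695, -0.1482, 0.2581]
tcp_rot: [0.001, 0.63, 0.776, -0.003]
wrist_force: [0.1, 0.8, 0.5]
grip_width: 0.079
grasp_force: 0.0
[125.   11.4] 0.65 [ 0.4422 -0.0299  0.155 ]
[248.1 229.8] 0.57 [ 0.5699 -0.1865  0.155 ]
117 173 0 41 0.65 [248. 231.]
226 273 201 253 0.55 [248. 231.]
[ 0.35  0.49 -0.22  1.55  0.12  1.12  0.31]
row [-0.137, -0.029, 0.13] [-0.002, 0.004, 0.003]
row [-0.135, -0.028, 0.45] [-0.002, 0.004, 0.003]
```

```bash
python3 -m handwheel '[[[-0.06,-0.012,0.05,0,0,0],[-0.13,-0.027,0.1,0,0,0],[-0.13,-0.027,0.15,0,0.004,0.003],[-0.13,-0.027,0.22,-0.002,0.004,0.003],[-0.13,-0.027,0.3,-0.002,0.004,0.003],[-0.13,-0.027,0.37,-0.002,0.004,0.003],[-0.13,-0.027,0.43,-0.002,0.004,0.003],[-0.13,-0.027,0.45,-0.002,0.004,0.003],[-0.13,-0.027,0.45,-0.002,0.004,0.003],[-0.13,-0.027,0.45,-0.002,0.004,0.003]]]' 0.85
python3 - <<'E'
from h import *
go([.5699,-.1877,.124],MD)
E
```

```text
time: 21.25
position: [0.5704, -0.1896, 0.1245]
tcp_rot: [0.0, 0.632, 0.775, 0.0]
wrist_force: [-0.6, 0.7, 0.4]
grip_width: 0.0791
grasp_force: 0.0
row [0.007, -0.0, 0.002] [0.0, -0.0, -0.002]
```

```bash
python3 -m handwheel '[[[0,0,0,0,0,0],[0,0,0,0,0,0],[0,0,0,0,0,0],[0,0,0,0,0,0],[0,0,0,0,0,0],[0,0,0,0,0,0]]]' 0 40
python3 - <<'E'
from h import *
print(readout.observe()["wrist_torque"]);caploc(.155)
E
```

```text
time: 21.75
position: [0.5701, -0.1905, 0.1242]
tcp_rot: [0.0, 0.633, 0.774, 0.0]
wrist_force: [0.2, -0.8, 0.0]
grip_width: 0.0444
grasp_force: 40.2
[ 0.04634739 -0.27515565  0.05794422]
cap_top (array([ 0.56643696, -0.19411854,  0.15115719]), [2.3, 2.4])
cap (array([ 0.57075875, -0.19038946,  0.12944499]), [2.0, 2.1])
mask bbox 321 325 184 193 exp [330.4 185.7]
mask bbox 303 314 181 198 exp [305.5 184.4]
```

```bash
python3 -m handwheel '[[[0,0,0.015,0,0,0],[0,0,0.03,0,0,0],[0,0,0.045,0,0,0],[0,0,0.045,0,0,0],[0,0,0.045,0,0,0],[0,0,0.045,0,0,0]]]' 0 55
```

```text
time: 22.65
position: [0.5718, -0.1906, 0.1186]
tcp_rot: [0.003, 0.633, 0.774, 0.001]
wrist_force: [-9.5, 3.7, 38.5]
grip_width: 0.0439
grasp_force: 55.0
```

```bash
python3 -m handwheel '[[[0,0,-0.006,0,0,-0.06],[0,0,-0.006,0,0,-0.12],[0,0,-0.006,0,0,-0.18],[0,0,-0.006,0,0,-0.24],[0,0,-0.006,0,0,-0.3],[0,0,-0.006,0,0,-0.36],[0,0,-0.006,0,0,-0.42],[0,0,-0.006,0,0,-0.48],[0,0,-0.006,0,0,-0.54],[0,0,-0.006,0,0,-0.58]]]' 0 55
python3 - <<'E'
from h import *
s=readout.observe(); print(s["wrist_torque"],s["qpos"].round(2),np.degrees(quat(s["tcp_rot"]).as_matrix()[:,1] @ nu), quat(s["tcp_rot"]).as_matrix().round(2))
E
```

```text
time: 23.48
position: [0.5727, -0.1898, 0.1187]
tcp_rot: [0.004, 0.246, 0.969, 0.0]
wrist_force: [-5.3, 2.6, 28.9]
grip_width: 0.0434
grasp_force: 55.0
[ 0.48292613  1.18292549 -0.13692749] [ 0.55  0.68 -0.44  1.68  0.36  0.85  1.03] 36.97494602377592 [[-0.88  0.48  0.01]
 [ 0.48  0.88 -0.  ]
 [-0.01  0.   -1.  ]]
```

```bash
python3 -m handwheel '[[[0,0,0,0,0,-0.04],[0,0,0,0,0,-0.08],[0,0,0,0,0,-0.11],[0,0,0,0,0,-0.11],[0,0,0,0,0,-0.11]]]' 0 55
python3 - <<'E'
from h import *
s=readout.observe(); print(s["wrist_torque"]); y=quat(s["tcp_rot"]).as_matrix()[:,1]; print(np.degrees(np.arctan2(y[1],y[0]))-11.7)
E
```

```text
time: 23.9
position: [0.5723, -0.19, 0.1187]
tcp_rot: [0.003, 0.169, 0.986, 0.0]
wrist_force: [-6.0, 2.4, 29.4]
grip_width: 0.0434
grasp_force: 55.0
[ 0.54560516  1.28811471 -0.7415658 ]
58.81627109244627
```

```bash
python3 -m handwheel '[[[0,0,-0.01,0,0,0.01],[0,0,-0.02,0,0,0.02],[0,0,-0.03,0,0,0.02],[0,0,-0.04,0,0,0.02],[0,0,-0.055,0,0,0.02],[0,0,-0.07,0,0,0.02],[0,0,-0.07,0,0,0.02]]]' 0 55
```

```text
time: 24.48
position: [0.5694, -0.1909, 0.1332]
tcp_rot: [-0.001, 0.182, 0.983, -0.0]
wrist_force: [1.3, -0.2, -0.4]
grip_width: 0.0436
grasp_force: 55.0
```

```bash
python3 -m handwheel '[[[0,0,-0.02,0,0,0],[0,0,-0.04,0,0,0],[0,0,-0.06,0,0,0],[0,0,-0.08,0,0,0],[0,0,-0.1,0,0,0],[0,0,-0.12,0,0,0],[0,0,-0.14,0,0,0],[0,0,-0.15,0,0,0],[0,0,-0.15,0,0,0],[0,0,-0.15,0,0,0]]]' 0 55
python3 - <<'E'
from h import *
s=readout.observe(); print(s["wrist_torque"],s["position"])
a=cam("top");b=cam("scene")
for nm,z in(("cap_top",.205),("cap",.174),("bottle_mouth",.144),("bottle",.006)):
    X=(*H,z);ua=pin(nm,a,proj(a,X),12);ub=pin(nm,b,proj(b,X),12); print(nm,ua,ub,proj(a,X).round(1),proj(b,X).round(1))
    if ua is not None and ub is not None: print(tri([(a,ua),(b,ub)]))
for k in("cap","bottle"):
    m=msk(k,b,proj(b,(*H,.19 if k=="cap" else .08)),15)
    if m is not None:
        ys,xs=np.where(m); print(k,xs.min(),xs.max(),ys.min(),ys.max())
print("mouth",proj(b,(*H,.144)),"skirt",proj(b,(*H,.174)),"bodytop",proj(b,(*H,.106)))
E
```

```text
time: 25.32
position: [0.5697, -0.1905, 0.1783]
tcp_rot: [-0.0, 0.182, 0.983, 0.0]
wrist_force: [0.4, -1.0, -0.6]
grip_width: 0.0433
grasp_force: 55.0
[ 0.08632267 -0.16012897  0.03209481] [ 0.56972986 -0.19050983  0.1783096 ]
cap_top [336.1 186.3] [306.  167.7] [334.3 184. ] [306.4 166.6]
(array([ 0.56418587, -0.19233317,  0.20466383]), [0.1, 0.1])
cap [333.4 187.9] [304.8 173.2] [331.8 185.1] [305.9 177.7]
(array([ 0.56230051, -0.18929357,  0.18872022]), [0.5, 0.5])
bottle_mouth [330.7 185.9] [304.4 186.1] [329.6 186.1] [305.3 188.2]
(array([ 0.56844575, -0.1881324 ,  0.15089971]), [0.7, 0.7])
bottle [324.4 194.7] [296.8 231.6] [320.8 190. ] [302.9 233.6]
(array([ 0.54979182, -0.19226472,  0.02200154]), [1.7, 2.0])
cap 298 307 163 179
bottle 290 316 187 232
mouth [305.31040935 188.19383924] skirt [305.85611802 177.70117929] bodytop [304.63629902 201.15535316]
```

Run:
```python
from bench import job
print(job.hand_in())
```

```text
the job is handed in; nothing more can be done
None
```

The job is handed in, but the judge returned no verdict: by my last measurements the bottle stands fully down in its holder, and the gripper holds the opened cap about 3 cm straight above the mouth. On the first lowering the bottle caught the holder's rim and turned in the grip, so I lifted it, corrected and re-seated it. Run time was about 25 s of the 58 s.

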